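# Open the child-safe descaler tub for refilling

## Robot

A 6-joint arm with a two-finger parallel gripper is mounted at the origin on a cart in front of the work surface, level with it; the furniture and walls round the work are solid. World frame = base frame: x ahead of the robot, y to its left, z up, the work surface at z = 0. Lengths are in mm, angles in rad, forces in N, time in s.
With the tool pointing down it reaches from about 350 to 875 mm from the base axis. Payload 4.2 kg.
Tool frame: the origin (TCP) lies midway between the tips of the shut fingers; the grasp point (between the pads) lies 19 mm behind it (arm.hold_point_z is the distance from the TCP to the grasp point, in mm); z points along the fingers, y is the line along which they close (so a half turn about z gives the same grasp; the last joint's range is limited). The gripper opens to 85 mm and grips with 20 to 120 N. Pads are 22 mm wide; open, the fingers measure 114 mm over their backs; the gripper's body (76 mm by 85 mm) begins 54 mm behind the grasp point. The pads swing forward as they close: fully open they stand 13 mm farther back than shut.
Start: joints at [-0.988, 0.385, 0.008, 0, -1.194, -0.259], TCP at [198.872, -592.494, 231.312] pointing down, gripper open.
Joint ranges: [-3.14, 3.14], [-1.21, 2.06], [-1.07, 1.41], [-3.16, 2.05], [-2.99, -0.16], [-3.1, 3.1]. Speed limits (rad/s): [2.79, 2.79, 3.14, 3.14, 3.14, 3.14].

## Interface

Orientations are given as a unit quaternion [x, y, z, w].
In Python, from bench import arm, vision gives the robot as it stands. The module is installed in compiled form; this text tells all that it offers.
- The arm moves only by the tool servo_tool, never from a script. Its argument "plan" is a list of rows, each a list of 7 numbers: the shift along the world's x, y, z each as a share of 300 mm, from -1 to 1, then the turn, a rotation vector about the world's x, y, z each as a share of 2 rad, from -1 to 1, then the opening, from 0 (shut) to 1 (fully open). A call has 1 to 20 rows; each row shifts and turns the commanded pose from where the row before left it; what a row does not reach is not made up. A row lasts 1/8 s, in which the tool goes at most 62.5 mm and 10.7 degrees, less where a joint would pass 70% of its speed; a pose out of reach is approached as far as the arm can. A call with a number of a shift or a turn outside -1 to 1 is refused whole. A call with a gripper value outside its range is refused whole. The fingers move at their own pace and stop on an object; the grip force is fixed at half the most. Time passes only in rows, so rows that do not move let the fingers close. It gives the time, the measured TCP pose, the force, the opening and the grip force at its end, in the units of the state.
- arm.read_state(): the state, without advancing time (a new reading comes with each control period).
- vision.get_image(name): name is "scene" or "top" or "wrist"; returns a dict with "image" (384x512x3 uint8, red, green, blue), "z_map" (384x512 float32, mm along the optical axis (not along the pixel's ray), 0 where there is no reading), "K" (3x3 intrinsics, pixels), "world_to_cam" (4x4, takes a point from world to camera coordinates); the wrist camera has in their place "mount" (4x4, takes a point from camera to tool coordinates, whose origin is the TCP and whose axes are the flange's). Camera axes: x right, y down, z forward; pixel columns grow to the right and rows downward; lengths in mm; the calibration is good to about 2 mm. A picture is of the moment at which its call begins: read the wrist's pose just before it.
- arm.job_done(): hands the job in; it is judged then, once.
The state is a dict: "clock": time; "joints": joint angles; "joint_vel": joint speeds; "joint_efforts": joint torques, N m; "position": TCP position; "ee_rot": TCP orientation; "contact_force": force on the tool from outside, world axes, zero at the start; "wrist_torque": the same for the moment, N m; "gripper_width": finger opening in mm; "grasp_force": force on a finger pad.
Only numpy, scipy, OpenCV 4.12 (cv2) and the standard library are available. Lean on these libraries where they do the work, as an engineer would, in place of code of your own. Each camera call takes 0.05 s, during which the arm holds its last target. There are 200 camera calls.

## Task

I am about to refill the descaler tub, so please open its child-safe cap: press the cap down firmly, keep it pressed while you turn it anticlockwise, then lift it off and lay it right way up on the floor of the pink serving tray. Then drop the loose tablet from the tray into the open tub and leave the tub open. Keep the tub upright and where it stands, and do not disturb the cup, the salt shaker or the matchbox.

Things in the scene. Friction and masses are not known exactly. Their poses are not given: they have to be found in the camera images.
- tub: White round plastic tub, 110 mm diameter, blue label band, about 1.2 kg, loose on the worktop. Origin at the centre of its underside, z up its axis. Wall to 100 mm height, then a shoulder sloping up to 115 mm at radius 31 mm, then a neck. Hollow, filled with tablets to 59 mm. A red mark on the shoulder (+x) shows where the cap's red tick stands when locked, a green mark where it is free.
- tub_mouth (a point): Centre of the tub's round mouth, at the rim of the neck, 146 mm above the tub's underside; z up. Mouth 39 mm wide inside, neck 46 mm outside; three hooks on the neck (out to 54.6 mm diameter, 10 to 19 mm below the rim) hold the cap.
- cap: Orange ribbed round safety cap on the tub, 64 mm outer diameter, 32 mm high, 57 g, white arrows on its flat top, red tick on the skirt at +x. Origin at the centre of the open lower edge of the skirt, z up through its top. Locked, its lower edge is 126 mm above the tub's underside; below it the neck is bare down to the shoulder. A grip of 60 N on the skirt does no harm.
- cap_top (a point): Centre of the cap's top. A spring liner pushes the cap up: it starts to sink at 6 N, must sink 3 mm (11 N) to clear the locking teeth, bottoms at 5.5 mm (15 N). Held sunk, turn it anticlockwise seen from above by 40 to 80 degrees (aim for 60), then lift straight off. Unpressed or clockwise it is blocked after 3 degrees and the tub would turn along.
- tablet: Round descaling tablet, 30 mm diameter, 12 mm thick, 20 g, white above with a blue bottom layer, lying flat on the tray. Origin at the centre of its underside.
- tray: Small pink serving tray with a flower print and pale rim, lying loose on the worktop, 278 mm along its x, 211 mm along its y. Origin at the centre of its underside. Its flat floor, 4 mm above the worktop, reaches 115 mm either way along x and 80 mm either way along y; the rim round it rises to 16 mm.
- cup: Bystander: white spotted cup, 91 x 119 x 59 mm, loose. Origin at the centre of its underside.
- salt: Bystander: small glass salt shaker with a grey top, 44 mm diameter, 90 mm high, loose. Origin at the centre of its underside.
- matches: Bystander: red matchbox, 58 x 95 x 22 mm, loose. Origin at the centre of its underside.

How it is judged:
By the outcome, as a careful person would: the job done as asked, in the order asked, and still so for the second after the job is handed in, with the robot touching nothing.
It also fails if it takes over 58 s, if anything falls off the work surface, if the arm or the gripper's body presses on something with over 40 N, if the wrist force passes 120 N, or if a joint passes its speed limit or range.

## Working session

There is one attempt and no reset: what is moved stays moved. The work goes in short steps, Python scripts to look and compute and a tool call to move; the robot and the scene stay as the last step left them, time stands still between calls to the robot, and variables do not carry over. Pictures are saved under pics/ and viewed, at most 10 in all, crops included, and the job is handed in when it is done.

Besides the shell and the picture viewer there is one more tool, called after ">>>" as name(argument=value, ...) on one line, values as JSON. servo_tool: Moves the arm, as the interface text tells. Its arguments: {"type":"object","properties":{"plan":{"type":"array"}},"required":["plan"]}

```bash
mkdir -p pics; cat > h.py <<'E'
import numpy as np, cv2
from bench import arm, vision
def get(n):
    d=vision.get_image(n); return d
def save(d,f,s=1.0):
    cv2.imwrite(f,cv2.cvtColor(d["image"],cv2.COLOR_RGB2BGR))
def cloud(d,T=None):
    z=d["z_map"]; K=d["K"]; v,u=np.mgrid[:z.shape[0],:z.shape[1]]
    P=np.stack([(u-K[0,2])/K[0,0]*z,(v-K[1,2])/K[1,1]*z,z],-1)
    M=np.linalg.inv(d["world_to_cam"]) if T is None else T
    W=P@M[:3,:3].T+M[:3,3]; W[z==0]=np.nan
    return W
def ray(d,u,v,h):
    K=d["K"]; M=np.linalg.inv(d["world_to_cam"])
    r=M[:3,:3]@np.array([(u-K[0,2])/K[0,0],(v-K[1,2])/K[1,1],1.]); o=M[:3,3]
    return o+r*(h-o[2])/r[2]
E
python3 - <<'E'
from h import *
print(arm.read_state(), arm.hold_point_z)
a=get("top");b=get("scene")
np.savez("t0.npz",**a);np.savez("s0.npz",**b)
im=np.hstack([a["image"],b["image"]])
cv2.imwrite("pics/a.png",cv2.cvtColor(a["image"],cv2.COLOR_RGB2BGR));cv2.imwrite("pics/b.png",cv2.cvtColor(b["image"],cv2.COLOR_RGB2BGR))
print(np.linalg.inv(a["world_to_cam"]),a["K"])
E
```

```text
{'clock': 0.0, 'joints': array([-9.88398513e-01,  3.85526522e-01,  6.61819364e-03, -5.17477917e-04,
       -1.19398273e+00, -2.58627240e-01]), 'joint_vel': array([ 0.00168088, -0.00034822,  0.00023372,  0.00038439, -0.00053311,
        0.00108184]), 'joint_efforts': array([ 2.23578492e-03, -3.92291844e+01,  1.88397163e+01,  4.18619961e+00,
       -4.73011707e-03, -4.84255196e-06]), 'position': array([ 198.6910797, -591.9567856,  230.2339774]), 'ee_rot': array([-1.61084826e-01,  9.86939980e-01,  1.05429119e-03, -2.08028619e-04]), 'contact_force': array([ 0.56721936, -0.41606628, -0.32416253]), 'wrist_torque': array([ 0.01783203, -0.00849031,  0.00811054]), 'grasp_force': 0.0, 'gripper_width': 85.3388916529427} 18.700000000000003
[[ 4.25003605e-03 -9.98458146e-01  5.53467952e-02  5.39728474e+02]
 [-9.99177584e-01 -2.00817835e-03  4.04984373e-02 -9.00767715e+01]
 [-4.03248484e-02 -5.54733970e-02 -9.97645533e-01  1.05129876e+03]
 [ 0.00000000e+00  0.00000000e+00  0.00000000e+00  1.00000000e+00]] [[377.27508174   0.         255.57180323]
 [  0.         377.27508174 189.80545113]
 [  0.           0.           1.        ]]
```

View pics/a.png

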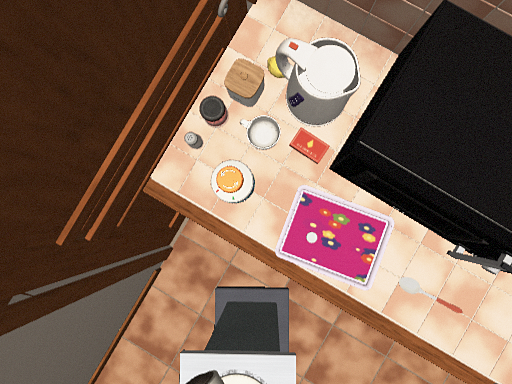

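View pics/b.png

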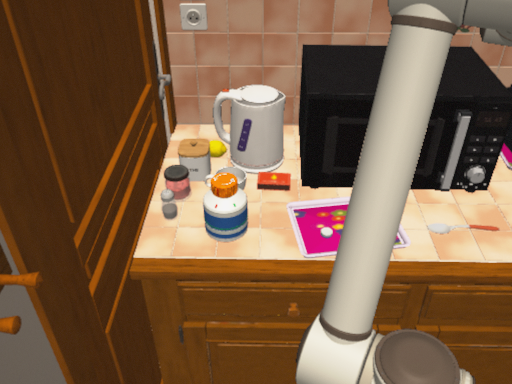

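The top view shows the tub with its orange cap at about (230,180), the tray at (335,237) and the tablet at (312,238). The cup is at (263,132), the salt at (193,139) and the matchbox at (310,145). Next I measure these.

```bash
python3 - <<'E'
from h import *
d=dict(np.load("t0.npz"));W=cloud(d);hsv=cv2.cvtColor(d["image"],cv2.COLOR_RGB2HSV)
H,S,V=cv2.split(hsv);v,u=np.mgrid[:384,:512]
def box(x0,x1,y0,y1): return (u>=x0)&(u<x1)&(v>=y0)&(v<y1)
# cap
m=box(210,250,160,205)&(H>5)&(H<25)&(S>150)
c,r=cv2.minEnclosingCircle(np.argwhere(m)[:,::-1].astype(np.float32).reshape(-1,1,2))
top=m&(W[...,2]>145)
print("cap",c,r,"z",np.nanmedian(W[top][:,2]),"cloud",np.nanmedian(W[top],0),(np.nanmin(W[top],0)+np.nanmax(W[top],0))/2,"ray",ray(d,*c,158),top.sum())
# circle fit of top contour
tb=box(205,262,155,210)&(W[...,2]>60)&(W[...,2]<112)
pts=W[box(205,262,155,210)&(W[...,2]>50)]
print("tub extents",np.percentile(pts,[0.5,99.5],axis=0))
# red / green marks
for n,mm in (("red",((H<4)|(H>172))&(S>110)),("green",(H>40)&(H<85)&(S>80))):
    q=mm&box(205,262,155,210); print(n,np.argwhere(q)[:,::-1].tolist()[:25],np.round(W[q],0).tolist()[:25])
# tray magenta
m=(box(270,400,180,295)&(H>150)&(H<178)&(S>150)).astype(np.uint8)
m=cv2.morphologyEx(m,cv2.MORPH_CLOSE,np.ones((15,15)))
cs=max(cv2.findContours(m,0,1)[0],key=cv2.contourArea)
R=np.array([ray(d,*p[0],4)[:2] for p in cs],np.float32)
print("tray",cv2.minAreaRect(R),np.round(cv2.boxPoints(cv2.minAreaRect(R))))
m=box(300,325,228,250)&(S<90)&(V>150)
p=np.argwhere(m)[:,::-1];print("tablet",p.mean(0),len(p),ray(d,*p.mean(0),16),np.nanmedian(W[m],0))
for n,b in (("cup",(240,282,112,152)),("salt",(183,205,128,150)),("match",(288,332,126,166))):
    q=box(*b)&(W[...,2]>12); print(n,np.round(np.percentile(W[q],[1,99],axis=0)))
cv2.imwrite("pics/c.png",cv2.resize(cv2.cvtColor(d["image"][150:260,200:340],cv2.COLOR_RGB2BGR),None,fx=5,fy=5,interpolation=cv2.INTER_CUBIC))
E
```

```text
cap (229.585205078125, 179.18833923339844) 13.439434051513672 z 157.077253587962 cloud [617.31554843   9.79076816 157.07725359] [615.23713085   8.84085342 154.11986433] ray [614.50877401   8.28884685 158.        ] 275
tub extents [[562.4632503  -44.1647956   55.07584524]
 [668.10283403  61.73213193 161.38249553]]
red [[217, 190], [218, 190], [216, 191], [217, 191]] [[591.0, 45.0, 109.0], [591.0, 43.0, 110.0], [589.0, 48.0, 109.0], [589.0, 46.0, 106.0]]
green [[253, 177], [252, 192], [249, 196], [233, 197], [247, 197], [233, 198], [233, 199], [242, 201], [237, 202]] [[626.0, -44.0, 87.0], [590.0, -39.0, 33.0], [579.0, -31.0, 37.0], [574.0, 5.0, 106.0], [576.0, -27.0, 55.0], [571.0, 5.0, 105.0], [569.0, 5.0, 106.0], [566.0, -12.0, 37.0], [562.0, -1.0, 62.0]]
tray ((469.95367431640625, -261.18133544921875), (239.10308837890625, 170.8175506591797), 69.4266128540039) [[ 348. -343.]
 [ 508. -403.]
 [ 592. -179.]
 [ 432. -119.]]
tablet [311.21428571 237.05102041] 98 [ 468.97466206 -199.81815302   16.        ] [ 468.92314528 -199.55105591   14.77751531]
cup [[ 707. -111.   12.]
 [ 793.   -9.   60.]]
salt [[711. 100.  17.]
 [747. 138.  90.]]
match [[ 676. -244.   16.]
 [ 765. -145.   27.]]
```

View pics/c.png

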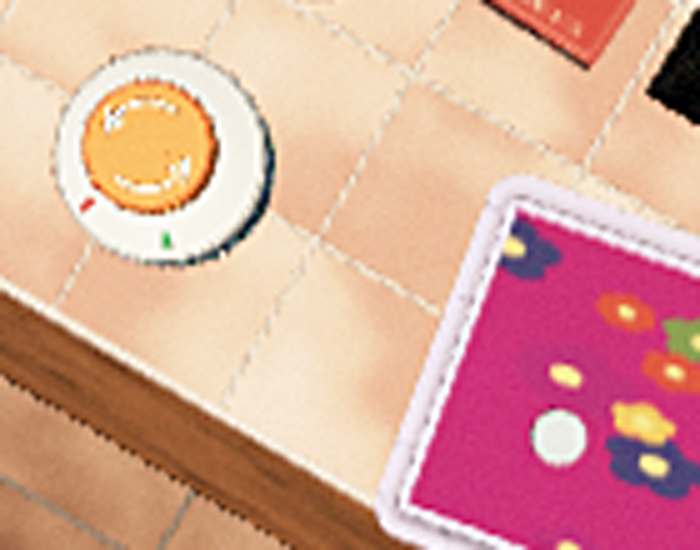

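>>> servo_tool(plan=[[0.099,0.143,0.005,0,0,0,1],[0.099,0.143,0.005,0,0,0,1],[0.099,0.143,0.005,0,0,0,1],[0.099,0.143,0.005,0,0,0,1],[0.099,0.143,0.005,0,0,0,1],[0.099,0.143,0.005,0,0,0,1],[0.099,0.143,0.005,0,0,0,1],[0.099,0.143,0.005,0,0,0,1],[0.099,0.143,0.005,0,0,0,1],[0.099,0.143,0.005,0,0,0,1],[0.099,0.143,0.005,0,0,0,1],[0.099,0.143,0.005,0,0,0,1],[0.099,0.143,0.005,0,0,0,1],[0.099,0.143,0.005,0,0,0,1],[0,0,0,0,0,0,1],[0,0,0,0,0,0,1]])

```text
clock: 2.1
position: [614.1, 8.0, 251.6]
ee_rot: [-0.161, 0.987, -0.0, -0.001]
contact_force: [0.5, -0.7, -0.2]
gripper_width: 85.3
grasp_force: 0.0
```

```bash
cat >> h.py <<'E'
from scipy.spatial.transform import Rotation as Ro
def wrist():
    s=arm.read_state(); d=get("wrist"); T=np.eye(4); T[:3,:3]=Ro.from_quat(s["ee_rot"]).as_matrix(); T[:3,3]=s["position"]
    M=T@d["mount"]; d["world_to_cam"]=np.linalg.inv(M); return s,d
E
python3 - <<'E'
from h import *
s,d=wrist(); print(s["joints"],s["position"],d["mount"]); save(d,"pics/w1.png")
W=cloud(d);H,S,V=cv2.split(cv2.cvtColor(d["image"],cv2.COLOR_RGB2HSV))
m=((H>5)&(H<25)&(S>150)&(W[...,2]>145)).astype(np.uint8)
cs=max(cv2.findContours(m,0,1)[0],key=cv2.contourArea)
R=np.array([ray(d,*p[0],157.5)[:2] for p in cs],np.float32)
print(cv2.minEnclosingCircle(R.reshape(-1,1,2)),cv2.fitEllipse(R.reshape(-1,1,2)))
print(np.nanmedian(W[m>0],0))
E
```

```text
[ 2.76164282e-01  3.54458540e-01  1.33716429e-02 -1.88508331e-04
 -1.23150756e+00 -1.52287287e+00] [614.10961516   8.00380197 251.55785826] [[ 7.96307343e-04 -9.62623472e-01 -2.70842053e-01  6.96066915e+01]
 [ 9.99999041e-01  4.59642271e-04  1.30645938e-03  1.67248611e-02]
 [-1.13313800e-03 -2.70842834e-01  9.62622914e-01 -1.41630984e+02]
 [ 0.00000000e+00  0.00000000e+00  0.00000000e+00  1.00000000e+00]]
((613.8925170898438, 8.260805130004883), 32.22465515136719) ((614.032958984375, 8.416839599609375), (61.4208984375, 63.18073272705078), 107.12301635742188)
[616.57622736  11.74946719 157.01912564]
```

View pics/w1.png

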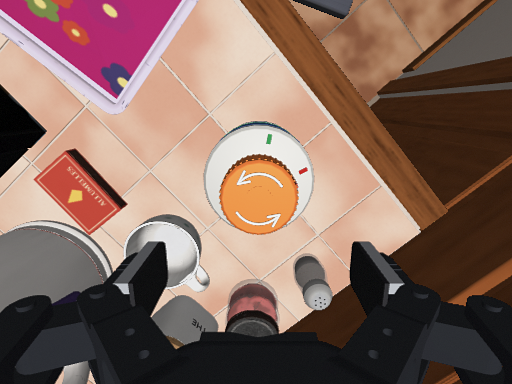

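The wrist view shows the cap at (259,195), centred between the fingers, and the ray cast puts it at (614.0, 8.4). That agrees with the TCP. I descend and grip.

>>> servo_tool(plan=[[0,0.001,-0.1,0,0,0,1],[0,0,-0.1,0,0,0,1],[0,0,-0.1,0,0,0,1],[0,0,-0.08,0,0,0,1],[0,0,-0.04,0,0,0,1],[0,0,-0.024,0,0,0,1],[0,0,0,0,0,0,1],[0,0,0,0,0,0,1]])

```text
clock: 3.15
position: [615.3, 8.4, 120.1]
ee_rot: [-0.161, 0.987, -0.0, 0.001]
contact_force: [0.5, 0.1, 0.7]
gripper_width: 85.5
grasp_force: 0.0
```

>>> servo_tool(plan=[[0,0,0,0,0,0,0.7],[0,0,0,0,0,0,0.5],[0,0,0,0,0,0,0.3],[0,0,0,0,0,0,0],[0,0,0,0,0,0,0],[0,0,0,0,0,0,0],[0,0,0,0,0,0,0],[0,0,0,0,0,0,0]])

```text
clock: 4.15
position: [615.1, 8.5, 120.3]
ee_rot: [-0.161, 0.987, -0.0, 0.001]
contact_force: [-1.3, -1.1, 5.9]
gripper_width: 63.1
grasp_force: 64.6
```

>>> servo_tool(plan=[[0,0,-0.007,0,0,0,0],[0,0,-0.007,0,0,0,0],[0,0,0,0,0,0,0]])

```text
clock: 4.53
position: [615.1, 8.4, 117.2]
ee_rot: [-0.162, 0.987, -0.0, 0.001]
contact_force: [-4.4, 1.3, 10.3]
gripper_width: 63.3
grasp_force: 65.2
```

>>> servo_tool(plan=[[0,0,-0.007,0,0,0,0],[0,0,0,0,0,0,0],[0,0,0,0,0,0,0]])

```text
clock: 4.9
position: [615.2, 8.4, 115.8]
ee_rot: [-0.162, 0.987, -0.0, 0.001]
contact_force: [-5.1, 0.8, 12.4]
gripper_width: 63.1
grasp_force: 65.4
```

>>> servo_tool(plan=[[0,0,-0.004,0,0,0,0],[0,0,0,0,0,0.04,0],[0,0,0,0,0,0.04,0],[0,0,0,0,0,0.04,0],[0,0,0,0,0,0.04,0],[0,0,0,0,0,0,0]])

```text
clock: 5.65
position: [617.0, 8.2, 115.5]
ee_rot: [-0.317, 0.948, -0.001, 0.003]
contact_force: [-2.1, -0.7, 12.6]
gripper_width: 63.1
grasp_force: 65.4
```

```bash
cat > mk.py <<'E'
from h import *
s,d=wrist(); W=cloud(d);H,S,V=cv2.split(cv2.cvtColor(d["image"],cv2.COLOR_RGB2HSV))
print(s["position"],s["contact_force"],s["wrist_torque"],s["gripper_width"],s["joints"][5])
dd=get("top")
import sys; save(d,"pics/%s.png"%sys.argv[1])
for n,g in (("w",d),("t",dd)):
    H,S,V=cv2.split(cv2.cvtColor(g["image"],cv2.COLOR_RGB2HSV));W=cloud(g)
    r=np.hypot(W[...,0]-615,W[...,1]-8.5);k=(r>34)&(r<56)&(W[...,2]>95)&(W[...,2]<116)
    for c,mm in (("red",((H<5)|(H>172))&(S>100)),("green",(H>40)&(H<85)&(S>80))):
        q=W[k&mm]
        if len(q): q=np.median(q,0);print(n,c,q.round(1),np.degrees(np.arctan2(q[1]-8.5,q[0]-615)).round(1))
E
python3 mk.py w2
```

```text
[617.04883528   8.19711316 115.51444223] [-2.12151788 -0.74721027 12.60811642] [-0.23458648  0.51041874  0.06490132] 63.12718571119909 -1.203013706033873
w red [587.9  46.5 106.2] 125.5
w green [572.4   4.1 108.1] -174.2
t green [571.4   5.  106.4] -175.4
```

The tub's marks have not moved, and the cap turned 18°. I continue to 61°.

>>> servo_tool(plan=[[0,0,0,0,0,0.04,0],[0,0,0,0,0,0.04,0],[0,0,0,0,0,0.04,0],[0,0,0,0,0,0.04,0],[0,0,0,0,0,0.04,0],[0,0,0,0,0,0.04,0],[0,0,0,0,0,0.04,0],[0,0,0,0,0,0.04,0],[0,0,0,0,0,0.04,0],[0,0,0,0,0,0.01,0],[0,0,0,0,0,0,0]])

```text
clock: 7.12
position: [617.2, 8.1, 115.5]
ee_rot: [-0.638, 0.77, -0.002, 0.002]
contact_force: [-0.7, -1.2, 13.5]
gripper_width: 62.8
grasp_force: 65.5
```

```bash
python3 mk.py w3
```

```text
[617.18836644   8.13176344 115.52544586] [-0.68695055 -1.1908685  13.49460771] [-0.30518287  0.42532124 -0.11000773] 62.844249165347364 -0.4637836343901498
w green [572.5   4.  108.1] -174.0
t green [571.3   4.8 107.8] -175.2
```

View pics/w3.png

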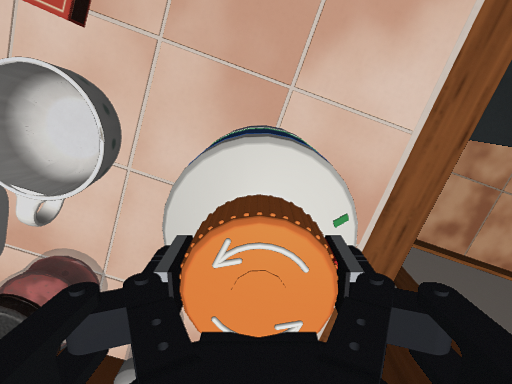

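The cap (258,280) is still in the fingers and the green mark at (341,221) has not shifted. The tool has turned 61°, so I lift.

>>> servo_tool(plan=[[0,0,0.02,0,0,0,0],[0,0,0.02,0,0,0,0],[0,0,0.02,0,0,0,0],[0,0,0.02,0,0,0,0],[0,0,0,0,0,0,0]])

```text
clock: 7.85
position: [614.6, 7.9, 135.7]
ee_rot: [-0.638, 0.77, -0.0, -0.0]
contact_force: [2.6, -4.3, -0.6]
gripper_width: 63.0
grasp_force: 66.2
```

>>> servo_tool(plan=[[0,0,0.04,0,0,0,0],[0,0,0.06,0,0,0,0],[0,0,0.08,0,0,0,0],[0,0,0.07,0,0,0,0],[0,0,0,0,0,0,0]])

```text
clock: 8.48
position: [615.2, 9.1, 212.9]
ee_rot: [-0.638, 0.77, -0.001, 0.002]
contact_force: [-0.4, 0.5, -1.1]
gripper_width: 63.2
grasp_force: 66.2
```

```bash
cat > mouth.py <<'E'
from h import *
g=get("scene"); cv2.imwrite("pics/s2.png",cv2.resize(cv2.cvtColor(g["image"][120:260,150:340],cv2.COLOR_RGB2BGR),None,fx=4,fy=4))
g=get("top"); H,S,V=cv2.split(cv2.cvtColor(g["image"],cv2.COLOR_RGB2HSV));W=cloud(g)
k=(np.hypot(W[...,0]-615,W[...,1]-8.5)<60)&(W[...,2]>50)&(W[...,2]<170); print("tub",np.percentile(W[k],[.5,99.5],axis=0).round(1))
E
python3 mk.py w4; python3 mouth.py
```

```text
[615.22162696   9.11583478 212.90094972] [-0.41018042  0.51710322 -1.1160676 ] [ 0.01642821  0.01900106 -0.00949468] 63.18519343431851 -0.46363967811176604
w green [572.1   4.  107.9] -174.0
t green [572.6   4.9 106.8] -175.2
tub [[561.9 -44.7  52.4]
 [665.4  28.2 136.8]]
```

View pics/s2.png

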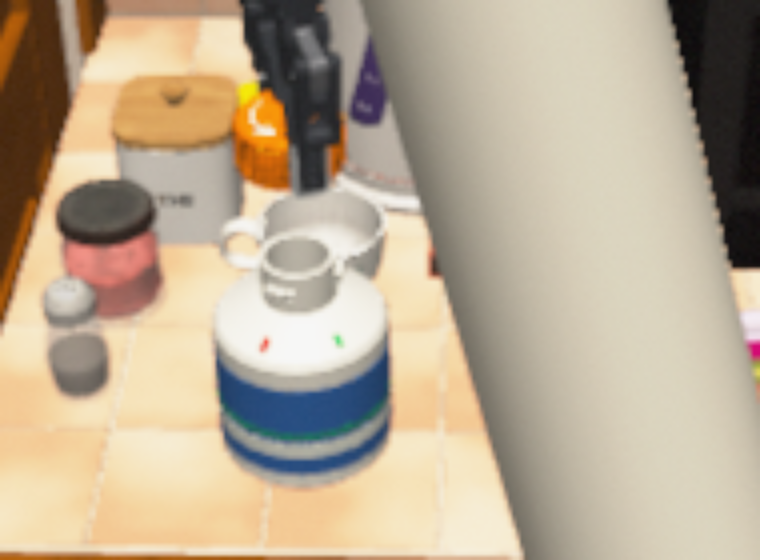

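The cap is off, the tub is upright and its green mark is where it was. Next I measure the microwave clearance and how the cap sits in the fingers.

```bash
python3 - <<'E'
from h import *
d=dict(np.load("t0.npz"));W=cloud(d)
k=(W[...,2]>100)&(W[...,1]<-120)&(W[...,0]>300); q=W[k]
for y in range(-520,-120,50):
    a=q[(q[:,1]>y)&(q[:,1]<y+50)]
    if len(a): print(y,"min x",np.percentile(a[:,0],1).round(),"z",np.percentile(a[:,2],[5,95]).round())
s,d=wrist();W=cloud(d)-s["position"];H,S,V=cv2.split(cv2.cvtColor(d["image"],cv2.COLOR_RGB2HSV))
m=(H>5)&(H<25)&(S>150)&(np.hypot(W[...,0],W[...,1])<30)&(W[...,2]>0)
t=W[m&(W[...,2]>20)];print("cap top-TCP",np.median(t,0),len(t))
dark=(V<70)&(np.hypot(W[...,0],W[...,1])<60)&(W[...,2]>-20)&(W[...,2]<60);print("finger lowest",np.percentile(W[dark][:,2],[0,1,5]))
g=get("scene");Wg=cloud(g)-s["position"];H,S,V=cv2.split(cv2.cvtColor(g["image"],cv2.COLOR_RGB2HSV))
r=np.hypot(Wg[...,0],Wg[...,1])
dk=(V<90)&(r<60)&(Wg[...,2]>-15)&(Wg[...,2]<60);cp=(H>5)&(H<25)&(S>150)&(r<36)&(Wg[...,2]>-15)
print("scene finger low",np.percentile(Wg[dk][:,2],[0,1,5]),"cap z",np.percentile(Wg[cp][:,2],[1,5,95,99]))
E
```

```text
-520 min x 493.0 z [237. 292.]
-470 min x 524.0 z [157. 291.]
-420 min x 554.0 z [133. 291.]
-370 min x 584.0 z [124. 291.]
-320 min x 612.0 z [116. 291.]
-270 min x 644.0 z [129. 289.]
-220 min x 780.0 z [129. 232.]
-170 min x 797.0 z [110. 233.]
cap top-TCP [-1.26455951 -4.53263144 36.64098112] 14127
finger lowest [ 5.75866665 13.14308576 22.8271072 ]
scene finger low [12.67227919 13.89428838 15.36607026] cap z [ 8.36542498 10.5967361  38.61877058 57.77821358]
```

>>> servo_tool(plan=[[-0.067,-0.13,0,0,0,0,0],[-0.067,-0.13,0,0,0,0,0],[-0.067,-0.13,0,0,0,0,0],[-0.067,-0.13,0,0,0,0,0],[-0.067,-0.13,0,0,0,0,0],[-0.067,-0.13,0,0,0,0,0],[-0.067,-0.13,0,0,0,0,0],[-0.067,-0.13,0,0,0,0,0],[0,0,-0.12,0,0,0,0],[0,0,-0.12,0,0,0,0],[0,0,-0.12,0,0,0,0],[0,0,-0.12,0,0,0,0],[0,0,-0.1,0,0,0,0],[0,0,-0.06,0,0,0,0],[0,0,-0.03,0,0,0,0],[0,0,0,0,0,0,0]])

```text
clock: 10.78
position: [453.6, -303.5, 9.1]
ee_rot: [-0.638, 0.77, 0.001, -0.0]
contact_force: [-0.4, -0.2, -0.0]
gripper_width: 62.7
grasp_force: 66.2
```

>>> servo_tool(plan=[[0,0,-0.01,0,0,0,0],[0,0,-0.01,0,0,0,0],[0,0,-0.007,0,0,0,0],[0,0,0,0,0,0,0],[0,0,0,0,0,0,0]])

```text
clock: 11.4
position: [454.0, -303.6, 1.6]
ee_rot: [-0.638, 0.77, -0.0, 0.0]
contact_force: [0.6, 0.4, -0.4]
gripper_width: 63.1
grasp_force: 66.2
```

>>> servo_tool(plan=[[0,0,-0.005,0,0,0,0],[0,0,-0.005,0,0,0,0],[0,0,0,0,0,0,0],[0,0,0,0,0,0,0]])

```text
clock: 11.9
position: [453.8, -303.6, -1.5]
ee_rot: [-0.638, 0.77, 0.0, -0.0]
contact_force: [-0.6, -0.2, -0.6]
gripper_width: 63.1
grasp_force: 66.2
```

>>> servo_tool(plan=[[0,0,-0.005,0,0,0,0],[0,0,0,0,0,0,0],[0,0,0,0,0,0,0]])

```text
clock: 12.28
position: [453.9, -303.6, -1.7]
ee_rot: [-0.638, 0.77, -0.0, 0.0]
contact_force: [-3.3, 2.0, 8.7]
gripper_width: 63.2
grasp_force: 70.2
```

>>> servo_tool(plan=[[0,0,0.004,0,0,0,0],[0,0,0,0,0,0,0.8],[0,0,0,0,0,0,0.9],[0,0,0,0,0,0,1],[0,0,0,0,0,0,1],[0,0,0,0,0,0,1],[0,0,0,0,0,0,1],[0,0,0.03,0,0,0,1],[0,0,0.07,0,0,0,1],[0,0,0.1,0,0,0,1],[0,0,0.12,0,0,0,1],[0,0,0.12,0,0,0,1],[0,0,0.1,0,0,0,1],[0,0,0,0,0,0,1]])

```text
clock: 14.02
position: [455.4, -304.2, 163.7]
ee_rot: [-0.638, 0.77, -0.003, 0.002]
contact_force: [0.5, -0.5, 0.5]
gripper_width: 85.7
grasp_force: 0.0
```

```bash
cat > tab.py <<'E'
from h import *
import sys
s,d=wrist(); save(d,"pics/%s.png"%sys.argv[1]); W=cloud(d);H,S,V=cv2.split(cv2.cvtColor(d["image"],cv2.COLOR_RGB2HSV))
print(s["position"],s["joints"].round(3))
m=(H>5)&(H<25)&(S>150)&(np.hypot(W[...,0]-454,W[...,1]+304)<50)&(W[...,2]>25)
if m.any(): print("cap",np.nanmedian(W[m],0),np.percentile(W[m],[1,99],axis=0).round())
m=((S<70)&(V>140)&(np.hypot(W[...,0]-469,W[...,1]+199.8)<30)&(W[...,2]>9)).astype(np.uint8)
if m.any():
    cs=max(cv2.findContours(m,0,1)[0],key=cv2.contourArea)
    R=np.array([ray(d,*p[0],16)[:2] for p in cs],np.float32).reshape(-1,1,2)
    print("tablet",cv2.minEnclosingCircle(R),np.nanmedian(W[m>0],0))
E
python3 tab.py w5
```

```text
[ 455.37900167 -304.20429471  163.69027361] [-0.293  0.311 -0.286  0.001 -0.967  0.106]
cap [ 454.68489319 -301.31107566   34.87741543] [[ 423. -333.   28.]
 [ 482. -273.   37.]]
tablet ((468.3114013671875, -203.30160522460938), 14.71463394165039) [ 468.3812502  -202.57404071   14.62054041]
```

View pics/w5.png

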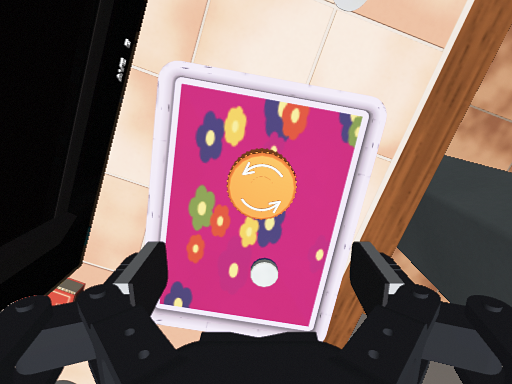

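The cap stands right way up on the tray floor at (262,185), with its top at 36 mm as it should be. The tablet at (264,273) is next.

>>> servo_tool(plan=[[0.011,0.085,-0.02,0,0,0,0.65],[0.011,0.085,-0.04,0,0,0,0.65],[0.011,0.085,-0.04,0,0,0,0.65],[0.011,0.085,-0.04,0,0,0,0.65],[0,0,0,0,0,0,0.65],[0,0,0,0,0,0,0.65],[0,0,0,0,0,0,0.65]])

```text
clock: 14.95
position: [467.1, -202.2, 118.4]
ee_rot: [-0.638, 0.77, -0.0, 0.0]
contact_force: [-0.2, -0.5, 0.1]
gripper_width: 55.6
grasp_force: 0.0
```

```bash
python3 tab.py w6; python3 - <<'E'
from h import *
d=get("scene");W=cloud(d);H,S,V=cv2.split(cv2.cvtColor(d["image"],cv2.COLOR_RGB2HSV))
m=(S<80)&(V>140)&(np.hypot(W[...,0]-469,W[...,1]+201)<30)&(W[...,2]>9)
if m.any(): print("scene tablet",np.median(W[m],0),np.percentile(W[m],[2,98],axis=0).round(1))
print(arm.read_state()["gripper_width"])
E
```

```text
[ 467.10574819 -202.22094231  118.36830355] [-0.089  0.307 -0.429  0.    -0.835 -0.099]
cap [ 464.94840483 -310.64548056   34.53488178] [[ 423. -332.   30.]
 [ 484. -271.   37.]]
tablet ((468.6988830566406, -202.4180450439453), 14.78010368347168) [ 469.06230346 -202.65520531   14.56380701]
55.603322414809675
```

View pics/w6.png

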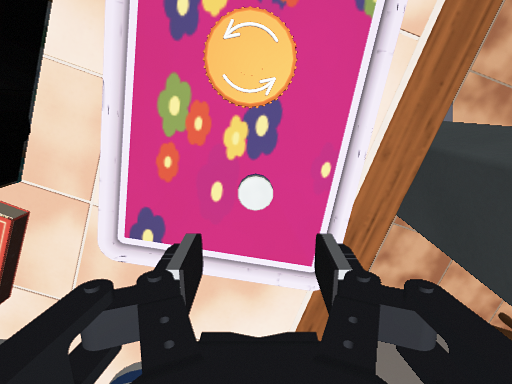

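The tablet (255,192) lies between the fingers at (468.7, −202.4). I descend and grip its upper half.

>>> servo_tool(plan=[[0.005,0,-0.08,0,0,0,0.65],[0,0,-0.1,0,0,0,0.65],[0,0,-0.1,0,0,0,0.65],[0,0,-0.06,0,0,0,0.65],[0,0,-0.033,0,0,0,0.65],[0,0,0,0,0,0,0.65],[0,0,0,0,0,0,0.5],[0,0,0,0,0,0,0.4],[0,0,0,0,0,0,0.25],[0,0,0,0,0,0,0.1],[0,0,0,0,0,0,0],[0,0,0,0,0,0,0],[0,0,0,0,0,0,0]])

```text
clock: 16.68
position: [469.2, -201.7, 7.5]
ee_rot: [-0.638, 0.77, -0.001, 0.001]
contact_force: [-0.8, 0.8, 5.1]
gripper_width: 26.4
grasp_force: 58.8
```

The 26 mm width means the pads hold only the bevelled top edge. I reopen and go lower.

>>> servo_tool(plan=[[0,0,0,0,0,0,0.5],[0,0,0,0,0,0,0.5],[0,0,0.007,0,0,0,0.6],[0,0,0,0,0,0,0.6]])

```text
clock: 17.18
position: [468.7, -201.6, 8.5]
ee_rot: [-0.638, 0.77, -0.0, 0.0]
contact_force: [0.4, 0.1, -0.1]
gripper_width: 51.0
grasp_force: 0.0
```

```bash
cat > z.py <<'E'
from h import *
s,d=wrist(); W=cloud(d);P=s["position"];H,S,V=cv2.split(cv2.cvtColor(d["image"],cv2.COLOR_RGB2HSV)); save(d,"pics/w7.png")
r=np.hypot(W[...,0]-P[0],W[...,1]-P[1]); 
m=(S<90)&(V>140)&(r<22)&(W[...,2]>8)&(W[...,2]<30)
print(P,s["gripper_width"],"tablet",m.sum(),np.percentile(W[m],[2,50,98],axis=0).round(1) if m.any() else "")
E
python3 z.py
```

```text
[ 468.65316021 -201.61297051    8.4821797 ] 51.02068424452289 tablet 2592 [[ 454.8 -215.    13. ]
 [ 467.9 -202.5   14.5]
 [ 481.1 -189.    15.7]]
```

View pics/w7.png

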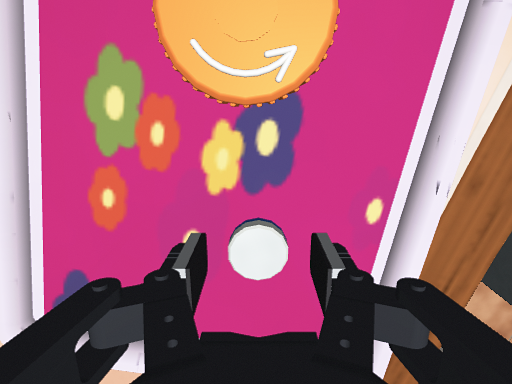

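Tablet (258,250) lies flat and is still centred. I lower by 5.5 mm and grip again.

>>> servo_tool(plan=[[0,0,-0.01,0,0,0,0.6],[0,0,-0.009,0,0,0,0.6],[0,0,0,0,0,0,0.5],[0,0,0,0,0,0,0.4],[0,0,0,0,0,0,0.25],[0,0,0,0,0,0,0.1],[0,0,0,0,0,0,0],[0,0,0,0,0,0,0],[0,0,0,0,0,0,0]])

```text
clock: 18.35
position: [470.1, -201.8, 3.5]
ee_rot: [-0.638, 0.77, -0.001, 0.001]
contact_force: [2.0, 0.2, 4.9]
gripper_width: 28.1
grasp_force: 59.5
```

>>> servo_tool(plan=[[0,0,0.02,0,0,0,0],[0,0,0.02,0,0,0,0],[0,0,0,0,0,0,0]])

```text
clock: 18.73
position: [468.2, -201.5, 14.9]
ee_rot: [-0.638, 0.77, 0.0, -0.0]
contact_force: [-1.1, 0.1, -0.1]
gripper_width: 27.2
grasp_force: 59.1
```

```bash
cat > z.py <<'E'
from h import *
s,d=wrist(); W=cloud(d);P=s["position"];H,S,V=cv2.split(cv2.cvtColor(d["image"],cv2.COLOR_RGB2HSV)); save(d,"pics/w8.png")
r=np.hypot(W[...,0]-P[0],W[...,1]-P[1]); 
m=(S<90)&(V>140)&(r<22)&(W[...,2]-P[2]<30)&(W[...,2]-P[2]>-8)
print(P,s["gripper_width"],"tablet rel TCP",m.sum(),np.percentile(W[m]-P,[2,50,98],axis=0).round(1) if m.any() else "")
q=W[m]; A=np.c_[q[:,:2],np.ones(len(q))]; print("tilt",np.linalg.lstsq(A,q[:,2],rcond=None)[0][:2])
E
python3 z.py
```

```text
[ 468.18243525 -201.54143649   14.93562705] 27.209421092124238 tablet rel TCP 2691 [[-13.8 -13.4   9.6]
 [ -1.2  -0.9  11. ]
 [ 11.4  12.7  12.2]]
tilt [0.00152632 0.00217431]
```

View pics/w8.png

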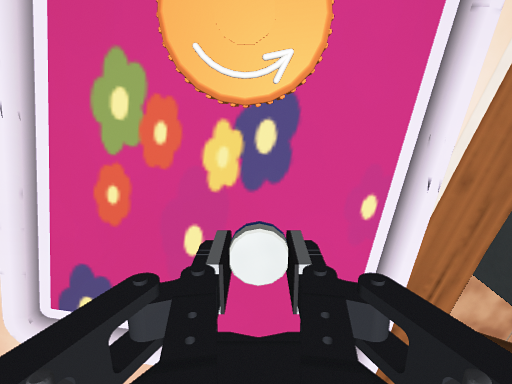

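The tablet (258,255) is held flat and level between the pads. I carry it over the tub at a safe height and measure the mouth there.

>>> servo_tool(plan=[[0,0,0.08,0,0,0,0],[0,0,0.13,0,0,0,0],[0,0,0.15,0,0,0,0],[0,0,0.15,0,0,0,0],[0,0,0.12,0,0,0,0],[0.07,0.1,0,0,0,0,0],[0.07,0.1,0,0,0,0,0],[0.07,0.1,0,0,0,0,0],[0.07,0.1,0,0,0,0,0],[0.07,0.1,0,0,0,0,0],[0.07,0.1,0,0,0,0,0],[0.07,0.1,0,0,0,0,0],[0,0,0,0,0,0,0],[0,0,0,0,0,0,0]])

```text
clock: 20.52
position: [614.8, 8.2, 203.0]
ee_rot: [-0.638, 0.77, 0.001, -0.001]
contact_force: [0.2, -0.0, -0.6]
gripper_width: 27.3
grasp_force: 59.2
```

```bash
cat > m.py <<'E'
from h import *
from scipy.optimize import least_squares
def circ(p): 
    f=least_squares(lambda c:np.hypot(*(p-c[:2]).T)-c[2],[615,9,22],loss="soft_l1");return f.x.round(1),len(p),np.abs(f.fun).mean().round(2)
s,d=wrist();P=s["position"];print(P,s["gripper_width"])
for n,g in (("wrist",d),("scene",get("scene"))):
    W=cloud(g);r=np.hypot(W[...,0]-615,W[...,1]-9)
    k=(r<26)&(W[...,2]>143)&(W[...,2]<150); print(n,"rim",circ(W[k][:,:2]) if k.sum()>5 else k.sum())
    k=(r<26)&(W[...,2]>117)&(W[...,2]<126); print(n,"neck",circ(W[k][:,:2]) if k.sum()>5 else k.sum(), np.percentile(W[k],[2,98],axis=0).round(1) if k.any() else "")
    k=(r<62)&(W[...,2]>60)&(W[...,2]<98); print(n,"wall",circ(W[k][:,:2]) if k.sum()>5 else k.sum())
W=cloud(d);H,S,V=cv2.split(cv2.cvtColor(d["image"],cv2.COLOR_RGB2HSV));r=np.hypot(W[...,0]-P[0],W[...,1]-P[1])
m=(S<90)&(V>140)&(r<18)&(W[...,2]-P[2]>5);print("tablet",np.percentile(W[m],[2,50,98],axis=0).round(1))
E
python3 m.py; python3 mk.py w9
```

```text
[614.83059783   8.21996378 202.97204571] 27.333376432709656
wrist rim (array([615.7,   8.5,  21. ]), 714, np.float64(0.87))
wrist neck (array([615.3,   6.7,  21. ]), 207, np.float64(0.48)) [[594.4 -13.9 117.1]
 [635.3  27.1 125.8]]
wrist wall (array([615.6,   8.6,  54.4]), 366, np.float64(0.31))
scene rim (array([614.1,   9.2,  21.4]), 67, np.float64(1.26))
scene neck (array([613.9,   9.2,  21.6]), 78, np.float64(1.28)) [[591.7  -9.8 117.2]
 [636.3  31.9 125.7]]
scene wall (array([615.9,   8.8,  55. ]), 536, np.float64(1.16))
tablet [[601.1  -5.3 212.6]
 [613.7   7.3 213.9]
 [626.9  20.9 215.2]]
[614.86868524   7.63759911 203.54633893] [ 0.22213054  0.13156998 -0.95427298] [-0.02549898 -0.00132717 -0.01370778] 27.026073107001825 -0.4630502304165678
w red [591.   40.8 110.2] 126.6
w green [572.2   4.  108.2] -174.0
t green [572.6   4.7 109.3] -174.9
```

>>> servo_tool(plan=[[0.004,0.003,-0.06,0,0,0,0],[0,0,-0.06,0,0,0,0],[0,0,-0.04,0,0,0,0],[0,0,-0.02,0,0,0,0],[0,0,-0.013,0,0,0,0],[0,0,0,0,0,0,0],[0,0,0,0,0,0,0]])

```text
clock: 21.6
position: [617.0, 9.4, 146.2]
ee_rot: [-0.638, 0.77, -0.0, 0.0]
contact_force: [0.0, 0.3, -0.4]
gripper_width: 27.6
grasp_force: 59.3
```

```bash
python3 m.py
```

```text
[616.99905491   9.37576457 146.20140766] 27.586891102012647
wrist rim (array([615.9,   9.4,  21.5]), 1003, np.float64(1.89))
wrist neck (array([615.4,   7.4,  21.7]), 156, np.float64(0.39)) [[593.9 -14.2 117.1]
 [635.   11.7 125.7]]
wrist wall (array([615.7,   8.2,  54.1]), 562, np.float64(0.32))
scene rim (array([614.3,   9. ,  21.1]), 62, np.float64(1.69))
scene neck (array([614.3,   9.6,  21.8]), 60, np.float64(1.32)) [[591.4  -6.2 117.5]
 [635.4  31.5 125.8]]
scene wall (array([615.4,   8.6,  54.7]), 542, np.float64(1.11))
tablet [[603.3  -3.9 155.8]
 [615.9   8.5 157.1]
 [628.9  22.1 158.4]]
```

The tablet at (616.0, 8.8) is within 1 mm of the mouth axis. I lower slightly, release and retreat upward.

>>> servo_tool(plan=[[-0.001,-0.001,-0.008,0,0,0,0],[0,0,0,0,0,0,0],[0,0,0,0,0,0,0.5],[0,0,0,0,0,0,0.6],[0,0,0,0,0,0,0.7],[0,0,0,0,0,0,0.7],[0,0,0,0,0,0,0.7]])

```text
clock: 22.58
position: [616.4, 9.0, 143.2]
ee_rot: [-0.638, 0.77, 0.0, -0.0]
contact_force: [0.7, 0.3, 0.9]
gripper_width: 59.8
grasp_force: 0.0
```

>>> servo_tool(plan=[[0,0,0.03,0,0,0,0.7],[0,0,0.08,0,0,0,0.7],[0,0,0.12,0,0,0,0.7],[0,0,0.12,0,0,0,0.7],[0,0,0.05,0,0,0,0.7],[0,0,0,0,0,0,0.7],[0,0,0,0,0,0,0.7]])

```text
clock: 23.45
position: [615.6, 9.0, 261.6]
ee_rot: [-0.638, 0.77, 0.001, -0.001]
contact_force: [0.6, 0.6, -0.3]
gripper_width: 59.9
grasp_force: 0.0
```

```bash
python3 m.py 2>&1 | tail -12; python3 mk.py w10; python3 - <<'E'
from h import *
s,d=wrist();W=cloud(d);r=np.hypot(W[...,0]-615.6,W[...,1]-8.6)
k=(r<17);print("inside mouth z",np.percentile(W[k][:,2],[2,25,50,75,98]).round(),k.sum())
d=get("top");d0=dict(np.load("t0.npz"));A=cloud(d);B=cloud(d0)
H,S,V=cv2.split(cv2.cvtColor(d["image"],cv2.COLOR_RGB2HSV))
m=(S<80)&(V>150)&(np.hypot(A[...,0]-469,A[...,1]+201)<30)&(A[...,2]>9);print("tablet px left on tray",m.sum())
v,u=np.mgrid[:384,:512]
for n,b in (("cup",(240,282,112,152)),("salt",(183,205,128,150)),("match",(288,332,126,166)),("tray/cap",(275,400,185,290))):
    k=(u>=b[0])&(u<b[1])&(v>=b[2])&(v<b[3]); dif=np.abs(d["image"].astype(int)-d0["image"])[k].max(-1)
    q=k&(A[...,2]>12);print(n,"changed px",(dif>60).sum(),np.round(np.percentile(A[q],[1,99],axis=0)).tolist())
E
```

```text
r = func(a, **kwargs)
    result = _quantile(arr,
                       quantiles=q,
    ...<2 lines>...
                       out=out,
                       weights=wgt)
    slices_having_nans = np.isnan(arr[-1, ...])
                                  ~~~^^^^^^^^^
IndexError: index -1 is out of bounds for axis 0 with size 0
[615.76414306   8.94945725 261.55356824] [ 0.4198615  -0.07330178 -0.47315371] [-0.00084423  0.03289031 -0.03230814] 60.00916554839687 -0.46378327656507573
w red [590.1  44.5 108. ] 124.6
w green [572.8   4.3 108.2] -174.3
t green [572.6   4.7 108.8] -174.9
inside mouth z [ 70. 339. 343. 347. 351.] 5577
tablet px left on tray 0
cup changed px 0 [[706.0, -111.0, 12.0], [793.0, -9.0, 61.0]]
salt changed px 342 [[611.0, -13.0, 618.0], [636.0, 12.0, 623.0]]
match changed px 0 [[676.0, -243.0, 16.0], [764.0, -145.0, 27.0]]
tray/cap changed px 586 [[337.0, -419.0, 12.0], [608.0, -107.0, 237.0]]
```

```bash
python3 - <<'E'
from h import *
s,d=wrist();W=cloud(d);r=np.hypot(W[...,0]-615.6,W[...,1]-8.6)
k=(r<17)&(W[...,2]<140);print("inside mouth z",np.percentile(W[k][:,2],[0,10,50,90,100]).round(),k.sum(),"colour",np.median(d["image"][k],0))
k=(r<24)&(W[...,2]>148)&(W[...,2]<165);print("above rim px",k.sum())
g=get("scene");A=cloud(g);B=cloud(dict(np.load("s0.npz")));
for n,C in(("was",B),("now",A)):
    k=(np.hypot(C[...,0]-729,C[...,1]-119)<35)&(C[...,2]>12)&(C[...,2]<100);print("salt",n,np.percentile(C[k],[2,98],axis=0).round(),k.sum())
    k=(np.hypot(C[...,0]-454,C[...,1]+303)<45)&(C[...,2]>20)&(C[...,2]<50);print("cap",n,k.sum(),np.percentile(C[k],[2,98],axis=0).round().tolist() if k.any() else"")
E
```

```text
inside mouth z [57. 69. 70. 71. 72.] 364 colour [226. 231. 231.]
above rim px 0
salt was [[708. 103.  14.]
 [735. 139.  88.]] 393
cap was 0 
salt now [[708. 103.  13.]
 [734. 139.  89.]] 392
cap now 411 [[421.0, -327.0, 22.0], [478.0, -270.0, 38.0]]
```

The surface inside the tub is now 70 to 71 mm, which is the 59 mm filling plus the 12 mm tablet lying flat. The bystanders have not moved and nothing is touching the robot.

```bash
python3 -c "
from bench import arm; print(arm.job_done())"
```

```text
the job is handed in; nothing more can be done
None
```

The job is handed in: the cap is off and lies right way up on the tray floor, the tablet is in the open tub, and the tub, cup, salt shaker and matchbox are where they were; no verdict came back.

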